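# Make up a polishing-wheel pack on its arbor

### The job

Square the three loose wheels into the nest's V fence so that their bores line up, then take the arbor from its stand, pass it down through all three wheels and press it fully home, until its collar sits flat on the top wheel and the pack lies straight and flat in the nest. The wheels are brittle, so push, probe and press them only gently against the nest, feeling for contact and stopping as soon as they seat. Let go of the arbor and leave the other things on the bench where they are.

Things in the scene. Friction and masses are not known exactly. Their poses are not given: they have to be found in the camera images.
- nest: fixed steel plinth 150 (x) by 140 (y) by 6 mm; origin: centre of its underside, on the bench. Between its end rails (along y, 15 mm high) an aluminium block, 132 by 112 mm, top 31 mm above the bench, is clamped, off centre along the nest's y by up to 10 mm either way, which the state does not report: find it by feel or by eye. It does not shift under light pushes
- nest_mid (a point): point 31 mm above the nest origin, at the height of the block top; the bore mouth lies here but for its unknown shift along y. On the block a blue V fence opens to the nest's -x: two walls 26 mm high at 35 degrees either side of the nest's x, inner faces 30 mm from the bore axis, so a wheel touching both is over the bore; at one wall it may jam, and slides home when pushed along it
- plug (a joint): sink of a brass plug in the block's bore (bore 13.5 mm, chamfered mouth): 0 at the start, when its top is 5 mm below the mouth. Friction holds it: the arbor's tip must push it down some 11 mm (0.011) with about 6 N before the collar meets the top wheel; it does not spring back
- wheel_low: loose brick red abrasive wheel with a steel hub, bottom of the stack, on the block: 60 mm across, 10 mm thick, 70 g, bore 13.6 mm. Origin: centre of its underside, 31 mm above the bench; z along the axis.
- wheel_mid: loose white abrasive wheel with a steel hub, middle of the stack, on the red wheel: 60 mm across, 10 mm thick, 70 g, bore 13.6 mm. Origin: centre of its underside, 41 mm above the bench; z along the axis.
- wheel_top: loose green abrasive wheel with a steel hub, top of the stack, on the white wheel, its upper face 61 mm above the bench: 60 mm across, 10 mm thick, 70 g, bore 13.6 mm. Origin: centre of its underside, 51 mm above the bench; z along the axis.
- arbor: loose upright arbor, 140 g: steel shank 12 mm across, 46 mm long, its lowest 10 mm tapered to a 5 mm tip; dark collar 26 mm across spanning 46 to 51 mm and round red grip 18 mm across spanning 51 to 87 mm above the origin. Origin: centre of the tip; z along the shank to the grip. In its stand the origin is 10 mm above the bench; home in the nest, 15 mm
- arbor_collar (a point): centre of the collar's underside, on the arbor's axis, 46 mm above the arbor's origin; it comes to rest on the top wheel, 61 mm above the bench
- stand: fixed black block, 64 by 64 mm and 56 mm high, with a 16 mm hole in which the arbor's shank hangs by its collar. Origin: centre of its underside
- paste_jar: loose blue jar, 48 mm across, 50 mm high; leave alone. Origin: centre of its underside
- tumbler: loose glass tumbler, 68 mm across, 80 mm high; leave alone. Origin: centre of its underside
- spray_can: loose white can, 52 mm across, 150 mm high; leave alone. Origin: centre of its underside
- blue_tray: loose blue tray, 150 by 110 by 22 mm; leave alone. Origin: centre of its underside
- handpiece: loose black motor handpiece, 135 mm long, 25 mm thick, lying down; leave alone. Origin: its underside, near the middle
- spare_flange: loose steel flange, 54 mm across, 16 mm high; leave alone. Origin: centre of its underside

How it is judged:
By the outcome, as a careful person would: the job done as asked, in the order asked, and still so for the second after the job is handed in, with the robot touching nothing.
It also fails if it takes over 72 s, if anything falls off the work surface, if the arm or the gripper's body presses on something with over 40 N, if the wrist force passes 120 N, or if a joint passes its speed limit or range.

### The arm

A 6-joint arm with a two-finger parallel gripper is mounted at the origin on the work surface. World frame = base frame: x ahead of the robot, y to its left, z up, the work surface at z = 0. Lengths are in mm, angles in rad, forces in N, time in s.
With the tool pointing down it reaches from about 300 to 750 mm from the base axis. Payload 8.5 kg.
Tool frame: the origin (TCP) lies at the very end of the fingers, on their centre line; the grasp point (between the pads) lies 19 mm behind it; z points along the fingers, y is the line along which they close (so a half turn about z gives the same grasp; the last joint's range is limited). The gripper opens to 85 mm and grips with 20 to 120 N. Pads are 22 mm wide; open, the fingers measure 114 mm over their backs; the gripper's body (76 mm by 85 mm) begins 54 mm behind the grasp point. The pads swing forward as they close: fully open they stand 13 mm farther back than shut.
Start: joints at [-1.317, 0.381, 1.297, -0, 1.464, -0.215], TCP at [248.49, -490.645, 231.322] pointing down, gripper open.
Joint ranges: [-3.11, 3.11], [-0.89, 2.33], [0.22, 2.48], [-1.42, 4.56], [0.17, 2.85], [-2.88, 2.88]. Speed limits (rad/s): [2.39, 2.39, 3.14, 3.14, 3.14, 3.14].

### API

Orientations are given as a 3x3 rotation matrix whose columns are the frame's x, y, z axes.
In Python, from rig import env gives the robot as it stands.
- The arm moves only by the tool apply_moves, never from a script. Its argument "commands" is text: rows parted by semicolons, each of 6 numbers parted by spaces: the shift along the tool's x, y, z normalised to -1 to 1, where 1 is 2.5 cm, then the turn, a rotation vector about the tool's x, y, z normalised to -1 to 1, where 1 is 8 degrees. In form: x y z ax ay az; .... A call has 1 to 12 rows; each row shifts and turns the commanded pose from where the row before left it, along the tool's axes as they then stand; what a row does not reach is not made up. A row lasts 1/10 s, in which the tool goes at most 50 mm and 8.59 degrees, less where a joint would pass 70% of its speed; a pose out of reach is approached as far as the arm can. A call with a number of a shift or a turn outside -1 to 1 is refused whole. A call with a gripper value outside its range is refused whole. "claw" is the opening, from -1 (shut) to 1 (fully open), set as the call begins (left out, the last holds). The fingers move at their own pace and stop on an object; "squeeze" is the grip in N (left out, the last holds). Time passes only in rows, so rows that do not move let the fingers close. It gives the time, the measured TCP pose, the force, the opening and the grip force at its end, in the units of the state.
- env.state(): the state, without advancing time (a new reading comes with each control period).
- env.grab_frame(name): name is "side" or "top" or "wrist"; returns a dict with "color" (400x640x3 uint8, blue, green, red), "range_z" (400x640 float32, mm along the optical axis (not along the pixel's ray), 0 where there is no reading), "fx", "fy", "cx", "cy" (pixels), "xyz" and "attitude" of the camera in the world; the wrist camera has in their place "mount" (4x4, takes a point from camera to tool coordinates, whose origin is the TCP and whose axes are the flange's). Camera axes: x right, y down, z forward; pixel columns grow to the right and rows downward; lengths in mm; the calibration is good to about 2 mm. A picture is of the moment at which its call begins: read the wrist's pose just before it.
- env.job_done(): hands the job in; it is judged then, once.
The state is a dict: "time": time; "joints": joint angles; "dq": joint speeds; "joint_torque": joint torques, N m; "position": TCP position; "ee_rot": TCP orientation; "contact_force": force on the tool from outside, world axes, zero at the start; "ft_torque": the same for the moment, N m; "width": finger opening in mm; "finger_force": force on a finger pad.
Only numpy, scipy, OpenCV 4.12 (cv2) and the standard library are available. Lean on these libraries where they do the work, as an engineer would, in place of code of your own. Each camera call takes 0.05 s, during which the arm holds its last target. There are 200 camera calls.

## Working session

There is one attempt and no reset: what is moved stays moved. The work goes in short steps, Python scripts to look and compute and a tool call to move; the robot and the scene stay as the last step left them, time stands still between calls to the robot, and variables do not carry over. Pictures are saved under pics/ and viewed, at most 12 in all, crops included, and the job is handed in when it is done.

Besides the shell and the picture viewer there is one more tool, called after "Request:" as a command line: name --argument value ..., lists and objects as JSON in quotes. apply_moves: Moves the arm, as the interface text tells. Its arguments: {"type":"object","properties":{"commands":{"type":"string"},"claw":{"type":"number"},"squeeze":{"type":"number"}},"required":["commands"]}

```bash
ls; mkdir -p pics
cat > h.py <<'E'
import numpy as np, cv2
from rig import env
def cloud(f, s=None):
    """world xyz (mm) of every pixel from range_z"""
    z=f["range_z"]; v,u=np.indices(z.shape)
    p=np.stack([(u-f["cx"])/f["fx"]*z,(v-f["cy"])/f["fy"]*z,z],-1)
    R,t=pose(f,s); return p@R.T+t
def pose(f,s=None):
    if "mount" in f:
        M=np.array(f["mount"]); R=np.array(s["ee_rot"]); return R@M[:3,:3], R@M[:3,3]+np.array(s["position"])
    return np.array(f["attitude"]), np.array(f["xyz"])
def ray(f,uv,h,s=None):
    """pixels -> plane z=h"""
    R,t=pose(f,s); uv=np.atleast_2d(uv).astype(float)
    d=np.c_[(uv[:,0]-f["cx"])/f["fx"],(uv[:,1]-f["cy"])/f["fy"],np.ones(len(uv))]@R.T
    return t+d*((h-t[2])/d[:,2])[:,None]
E
python3 - <<'E'
from h import *
s=env.state(); print({k:np.round(v,3).tolist() for k,v in s.items()})
for n in("top","side"):
    f=env.grab_frame(n); cv2.imwrite(f"pics/{n}0.png",f["color"]); print(n,f["fx"],f["xyz"],np.round(f["attitude"],3).tolist())
    np.savez(f"{n}0.npz",**f)
f=env.grab_frame("wrist");print(np.round(f["mount"],3))
E
```

```text
pics
{'time': 0.0, 'joints': [-1.317, 0.381, 1.298, -0.0, 1.464, -0.215], 'dq': [-0.0, 0.001, -0.001, 0.001, -0.0, -0.001], 'joint_torque': [-0.001, -44.846, -23.128, -0.0, 0.005, -0.0], 'position': [248.408, -490.389, 230.703], 'ee_rot': [[0.892, 0.452, -0.0], [0.452, -0.892, 0.001], [0.0, -0.001, -1.0]], 'contact_force': [-0.174, 0.071, -0.234], 'ft_torque': [0.027, 0.035, 0.008], 'finger_force': 0.0, 'width': 85.206}
top 429.6570915772168 [ 501.7672926   -12.82507807 1203.96932516] [[0.017, -0.998, 0.063], [-1.0, -0.018, -0.004], [0.005, -0.062, -0.998]]
side 487.19352210951035 [302.87483224 961.38921449 777.72618229] [[-0.953, -0.191, 0.235], [-0.302, 0.556, -0.774], [0.017, -0.809, -0.588]]
[[   0.      -0.953   -0.303   76.334]
 [   1.       0.       0.      -0.316]
 [   0.      -0.303    0.953 -143.616]
 [   0.       0.       0.       1.   ]]
```

View pics/top0.png

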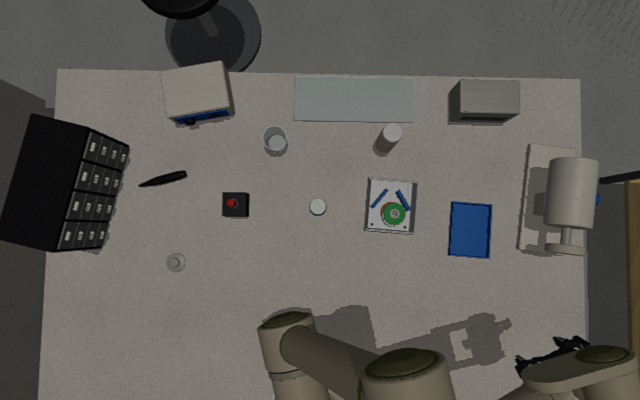

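View pics/side0.png

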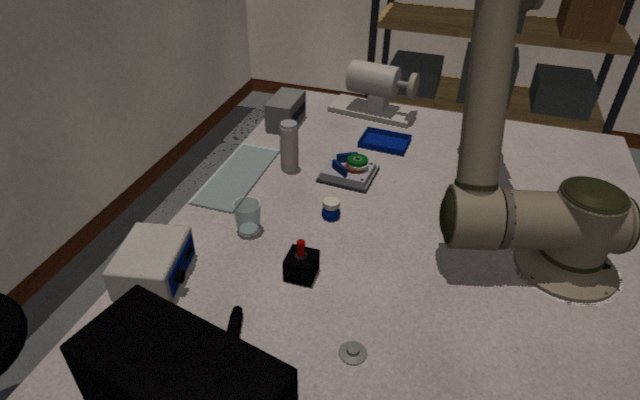

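The top view shows the stand with the red grip at about (232,203), the nest at about (390,206) with its fence opening towards the robot, and the green wheel at (395,213). The side view agrees, with the jar standing between the stand and the nest. Next I measure coarse positions.

Run:
```python
from h import *
f=dict(np.load("top0.npz")); 
P=cloud(f)
for n,u,h in(("nest",(390,206),15),("wheel",(395,213),61),("stand",(235,205),56),("grip",(232,203),97),("jar",(318,207),50)):
    print(n,ray(f,u,h)[0].round(),P[u[1],u[0]].round())
c=f["color"].astype(int); b,g,r=c[...,0],c[...,1],c[...,2]
m=(g>r+30)&(g>b+20); v,u=np.nonzero(m); print("green",u.min(),u.max(),v.min(),v.max(),ray(f,(( u.min()+u.max())/2,(v.min()+v.max())/2),61))
m=(r>g+60)&(r>b+60)&(np.indices(m.shape)[0]<260); v,u=np.nonzero(m); print("red",u.mean(),v.mean(),ray(f,(u.mean(),v.mean()),90))
```

```text
nest [ 569. -204.   15.] [ 567. -196.   61.]
wheel [ 548. -210.   61.] [ 549. -212.   51.]
stand [563. 217.  56.] [562. 215.  67.]
grip [565. 217.  97.] [565. 217.  99.]
jar [561.  -5.  50.] [561.  -5.  51.]
green 384 404 203 224 [[ 547.06251865 -207.27194961   61.        ]]
red 230.4878048780488 202.34146341463415 [[567.4219426  222.47032644  90.        ]]
```

Request:
apply_moves --commands "0 0 0 0 0 0.84;0 0 0 0 0 0.84;0 0 0 0 0 0.84;0 0 0 0 0 0.84;1 -0.9 0 0 0 0;1 -0.9 0 0 0 0;1 -0.9 0 0 0 0;1 -0.9 0 0 0 0;1 -0.9 0 0 0 0;1 -0.9 0 0 0 0" --claw -1

```text
time: 1.15
position: [399.4, -354.6, 231.2]
ee_rot: [[1.0, -0.0, -0.0], [-0.0, -1.0, 0.0], [-0.0, -0.0, -1.0]]
contact_force: [-0.4, 0.0, 0.8]
width: 0.2
finger_force: 0.0
```

Request:
apply_moves --commands "1 -0.9 0 0 0 0;1 -0.9 0 0 0 0;1 -0.9 0 0 0 0;1 -0.9 0 0 0 0;1 -0.9 0 0 0 0;1 -0.9 0 0 0 0;1 -0.9 0 0 0 0;0 0 0 0 0 0;0 0 0 0 0 0"

```text
time: 2.05
position: [573.7, -197.8, 230.8]
ee_rot: [[1.0, 0.001, -0.001], [0.001, -1.0, 0.0], [-0.001, -0.0, -1.0]]
contact_force: [0.3, 0.2, 0.5]
width: 0.2
finger_force: 0.0
```

Run:
```python
from h import *
s=env.state(); f=env.grab_frame("wrist"); print(s["position"],s["contact_force"],np.round(s["ee_rot"],3).tolist(),f["fx"])
cv2.imwrite("pics/w1.png",f["color"]); np.savez("w1.npz",pos=s["position"],rot=s["ee_rot"],**f)
```

```text
[ 573.65543895 -197.81277683  230.79769242] [0.26625322 0.24272502 0.49376431] [[1.0, 0.001, -0.001], [0.001, -1.0, 0.0], [-0.001, -0.0, -1.0]] 332.64041929981755
```

View pics/w1.png

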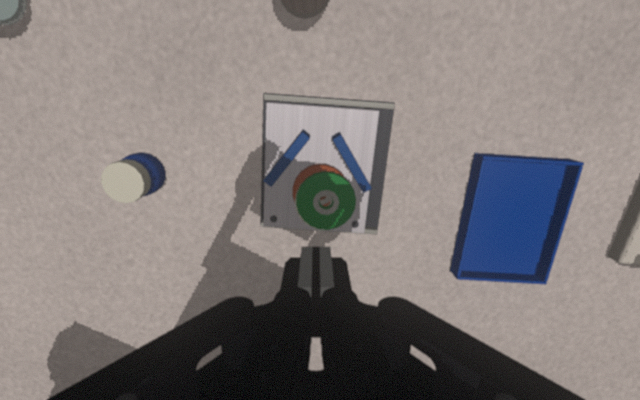

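The wrist view shows the fence walls at (307,133)-(268,183) and (336,135)-(366,188). The green wheel is at (326,200), with the red wheel peeking out up and left of it, and the jar and tray are clear to either side. Next I fit the fence and the wheels.

```bash
cat > fit.py <<'E'
from h import *
def circ(pts):
    A=np.c_[2*pts[:,:2],np.ones(len(pts))]; c=np.linalg.lstsq(A,(pts[:,:2]**2).sum(1),rcond=None)[0]
    return c[:2],np.sqrt(c[2]+c[:2]@c[:2])
def load(n):
    d=dict(np.load(n)); return d,{"position":d["pos"],"ee_rot":d["rot"]}
def masks(f):
    c=f["color"].astype(int); b,g,r=c[...,0],c[...,1],c[...,2]
    return dict(blue=(b>r+35)&(b>g+20),green=(g>r+25)&(g>b+10),red=(r>g+35)&(r>b+40))
def walls(f,s):
    P=cloud(f,s); m=masks(f)["blue"]; out=[]
    k=m&(abs(P[...,0]-580)<60)&(abs(P[...,1]+200)<60)
    n,L,st,ce=cv2.connectedComponentsWithStats(k.astype(np.uint8))
    for i in range(1,n):
        if st[i,4]<100: continue
        v,u=np.nonzero(L==i); t=P[v,u,2]; top=t>50
        q=ray(f,np.c_[u,v][top],57,s)[:,:2].astype(np.float32); rr=cv2.minAreaRect(q)
        vx=cv2.fitLine(q,cv2.DIST_HUBER,0,.01,.01).ravel()
        print("wall",st[i,4],top.sum(),np.percentile(t,[5,50,95]).round(1),rr,np.degrees(np.arctan2(vx[1],vx[0])).round(1),vx[2:])
        out.append((vx,rr))
    return out
E
python3 - <<'E'
from fit import *
f,s=load("w1.npz"); walls(f,s); M=masks(f); P=cloud(f,s)
near=(abs(P[...,0]-560)<70)&(abs(P[...,1]+205)<60)
g=(M["green"]&near).astype(np.uint8); h=max(cv2.findContours(g,0,1)[0],key=cv2.contourArea); h=cv2.convexHull(h)[:,0]
q=ray(f,h,61,s); c,r=circ(q); print("green",c,r, "z",np.median(P[g>0][:,2]))
rm=(M["red"]&near).astype(np.uint8); v,u=np.nonzero(rm); print(len(v),u.min(),u.max(),v.min(),v.max(),"z",np.median(P[v,u,2]))
h=cv2.convexHull(np.c_[u,v].astype(np.int32))[:,0]
q=ray(f,h,41,s); d=np.hypot(*(q[:,:2]-c).T); k=q[d>31.5]; print("red",circ(k),len(k))
# block: pts at z 31, plinth 
for a,b in((27,35),(11,19)):
    k=near&(P[...,2]>a)&(P[...,2]<b)&~M["green"]&~M["blue"]&~M["red"]; q=P[k]; print(a,np.percentile(q,[.5,2,98,99.5],axis=0).round(1)[:,:2].tolist(), cv2.minAreaRect(q[:,:2].astype(np.float32)))
cv2.imwrite("pics/w1c.png",cv2.resize(f["color"][80:250,230:420],None,fx=3.5,fy=3.5,interpolation=cv2.INTER_CUBIC)[:598])
E
```

```text
wall 290 290 [56.8 58.  59.2] ((601.984375, -179.60235595703125), (9.080350875854492, 29.850515365600586), 50.913299560546875) -39.3 [ 602.2832  -179.60535]
wall 529 529 [56.9 58.  59.1] ((584.98583984375, -233.4344940185547), (61.28004837036133, 8.762712478637695), 31.32965850830078) 32.4 [ 586.45734 -232.73984]
green [ 548.64528293 -208.08387655] 28.644968672367433 z 62.00893637092753
82 294 339 165 193 z 42.14223446727041
red (array([ 549.74943586, -206.76786325]), np.float64(31.06642869876735)) 4
27 [[505.1, -258.3], [507.9, -256.0], [628.6, -147.2], [629.6, -145.6]] ((569.377685546875, -200.5348663330078), (112.30587005615234, 127.70382690429688), 86.40567779541016)
11 [[494.5, -264.2], [494.7, -264.0], [502.5, -147.9], [502.6, -145.9]] ((498.5401916503906, -204.83807373046875), (118.99261474609375, 6.271565914154053), 88.90877532958984)
```

View pics/w1c.png

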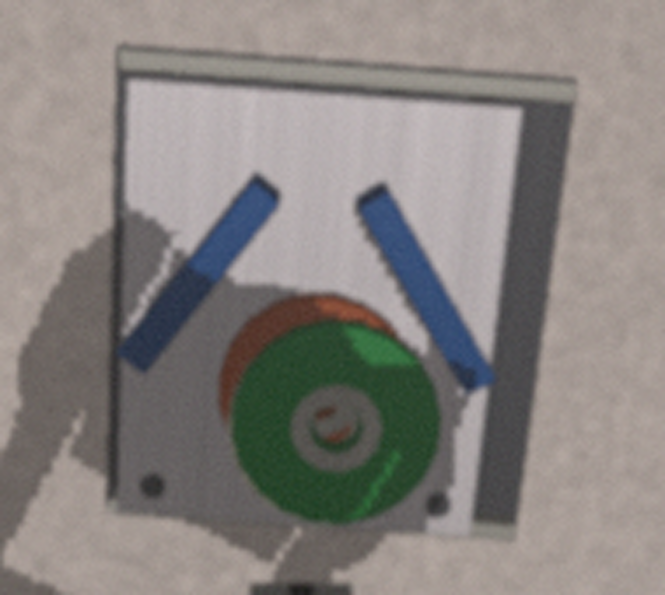

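The crop shows both walls in full (the left one shadowed below), the green wheel with its bore, and the red wheel sticking out up and left. The white wheel is hidden.

```bash
cat >> fit.py <<'E'
def bore(f,s,yaw=np.radians(-3.6)):
    P=cloud(f,s); hsv=cv2.cvtColor(f["color"],cv2.COLOR_BGR2HSV)
    k=(abs(hsv[...,0].astype(int)-109)<14)&(hsv[...,1]>130)&(P[...,2]>52)&(abs(P[...,0]-580)<60)&(abs(P[...,1]+200)<60)
    n,L,st,ce=cv2.connectedComponentsWithStats(k.astype(np.uint8)); N=[];D=[];A=[]
    for i in range(1,n):
        if st[i,4]<150: continue
        v,u=np.nonzero(L==i); q=ray(f,np.c_[u,v],57,s)[:,:2].astype(np.float32)
        rr=cv2.minAreaRect(q); l=cv2.fitLine(q,cv2.DIST_HUBER,0,.01,.01).ravel(); a=np.arctan2(l[1],l[0]); A.append(a)
        nn=np.array([-np.sin(a),np.cos(a)]); t=np.array([545,-205]); nn*=np.sign(nn@(t-l[2:])); pr=(q-l[2:])@nn
        inner=np.percentile(pr,97); N.append(nn); D.append(nn@l[2:]+inner+30); print("wall",st[i,4],rr,np.degrees(a),np.percentile(pr,[3,97]))
    print("yaw",np.degrees(np.mean(A))); return np.linalg.solve(N,D)
E
python3 - <<'E'
from fit import *
f,s=load("w1.npz"); print(bore(f,s))
E
```

```text
wall 200 ((602.1222534179688, -179.49085998535156), (7.764319896697998, 27.681283950805664), 51.3411865234375) -38.919605 [-3.55696776  3.54354137]
wall 356 ((584.5980834960938, -233.48513793945312), (58.728328704833984, 7.2276225090026855), 31.070526123046875) 32.708817 [-3.34063321  3.60223697]
yaw -3.1053932
[ 574.6366  -200.34665]
```

Request:
apply_moves --commands "-0.84 0.05 0 0 0 0;-0.84 0.05 0 0 0 0;-0.84 0.05 0 0 0 0;-0.84 0.06 0 0 0 0.41;0 0 1 0 0 0;0 0 1 0 0 0;0 0 1 0 0 0;0 0 1 0 0 0;0 0 1 0 0 0;0 0 1 0 0 0;0 0 0 0 0 0;0 0 0 0 0 0"

```text
time: 3.3
position: [489.3, -204.2, 82.0]
ee_rot: [[0.998, -0.059, 0.0], [-0.059, -0.998, -0.0], [0.0, 0.0, -1.0]]
contact_force: [-0.9, -0.1, -0.1]
width: -0.1
finger_force: 0.0
```

Request:
apply_moves --commands "0 0 0.7 0 0 0;0 0 0.7 0 0 0;0 0 0.5 0 0 0;0 0 0 0 0 0;0 0 0 0 0 0"

```text
time: 3.8
position: [490.1, -204.1, 35.2]
ee_rot: [[0.998, -0.058, 0.002], [-0.058, -0.998, -0.001], [0.002, 0.001, -1.0]]
contact_force: [-0.4, -0.0, -0.8]
width: -0.2
finger_force: 0.0
```

Request:
apply_moves --commands "0.1 0 0 0 0 0;0.1 0 0 0 0 0;0.1 0 0 0 0 0;0.1 0 0 0 0 0;0 0 0 0 0 0"

```text
time: 4.3
position: [500.0, -204.1, 33.9]
ee_rot: [[0.998, -0.057, 0.0], [-0.057, -0.998, -0.0], [0.0, 0.0, -1.0]]
contact_force: [-0.2, -0.2, -0.5]
width: 0.0
finger_force: 0.0
```

Request:
apply_moves --commands "0.06 0 0 0 0 0;0.06 0 0 0 0 0;0.06 0 0 0 0 0;0.06 0 0 0 0 0;0.06 0 0 0 0 0;0.06 0 0 0 0 0;0 0 0 0 0 0"

```text
time: 5.0
position: [508.8, -204.6, 33.8]
ee_rot: [[0.998, -0.057, 0.0], [-0.057, -0.998, -0.0], [0.0, 0.0, -1.0]]
contact_force: [-0.0, 0.3, 0.1]
width: 0.4
finger_force: 0.0
```

Request:
apply_moves --commands "0.06 0 0 0 0 0;0.06 0 0 0 0 0;0.06 0 0 0 0 0;0.06 0 0 0 0 0;0 0 0 0 0 0"

```text
time: 5.5
position: [514.7, -204.9, 33.8]
ee_rot: [[0.998, -0.058, 0.0], [-0.058, -0.998, 0.0], [0.0, -0.0, -1.0]]
contact_force: [-0.5, -0.0, 0.7]
width: -0.2
finger_force: 0.3
```

Request:
apply_moves --commands "0.05 0 0 0 0 0;0.05 0 0 0 0 0;0.05 0 0 0 0 0;0 0 0 0 0 0"

```text
time: 5.9
position: [518.5, -205.1, 33.8]
ee_rot: [[0.998, -0.057, 0.0], [-0.057, -0.998, -0.0], [0.0, 0.0, -1.0]]
contact_force: [-0.2, 0.5, -0.1]
width: -0.3
finger_force: 0.3
```

Run:
```python
from h import *
s=env.state(); f=env.grab_frame("wrist"); print(s["position"],s["contact_force"],s["ft_torque"])
cv2.imwrite("pics/w2.png",cv2.resize(f["color"][100:300,200:450],None,fx=3,fy=3,interpolation=cv2.INTER_CUBIC)); np.savez("w2.npz",pos=s["position"],rot=s["ee_rot"],**f)
```

```text
[ 518.53297078 -205.13967369   33.82581159] [-0.15180798  0.513496   -0.1066233 ] [ 0.06458425  0.08312835 -0.0213146 ]
```

View pics/w2.png

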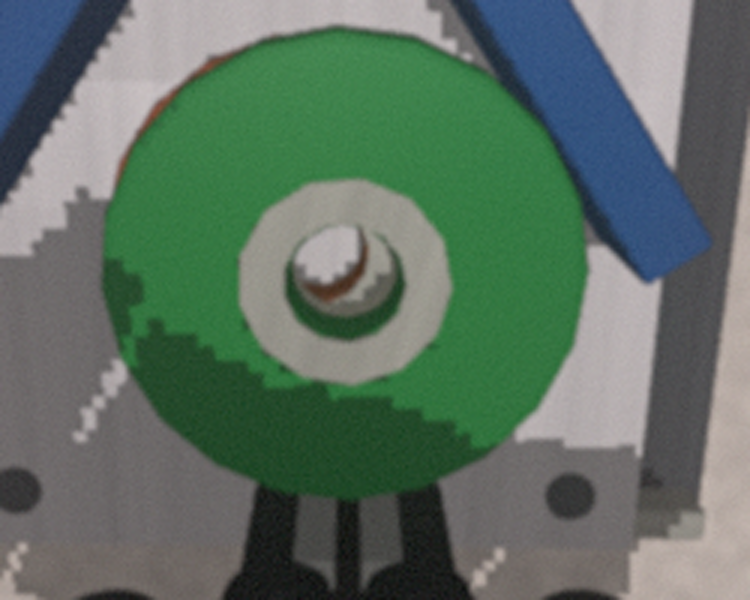

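Green is now near the right wall at about (560,170) in the crop, with its bore at (345,285). The red wheel is slightly to the left of it. The fingers touch at the bottom.

Request:
apply_moves --commands "0.04 0 0 0 0 0;0.04 0 0 0 0 0;0 0 0 0 0 0"

```text
time: 6.25
position: [520.4, -205.3, 33.8]
ee_rot: [[0.998, -0.058, 0.0], [-0.058, -0.998, -0.0], [0.0, 0.0, -1.0]]
contact_force: [-0.9, 0.8, 0.4]
width: -0.1
finger_force: 0.4
```

Request:
apply_moves --commands "0.04 0 0 0 0 0;0.04 0 0 0 0 0;0 0 0 0 0 0"

```text
time: 6.55
position: [521.2, -204.8, 33.7]
ee_rot: [[0.998, -0.057, -0.003], [-0.057, -0.998, 0.001], [-0.003, -0.001, -1.0]]
contact_force: [-7.9, 2.3, 3.9]
width: -0.4
finger_force: 3.4
```

Request:
apply_moves --commands "0.04 0 0 0 0 0;0.04 0 0 0 0 0;0 0 0 0 0 0"

```text
time: 6.85
position: [521.8, -204.2, 33.6]
ee_rot: [[0.998, -0.057, -0.006], [-0.057, -0.998, 0.003], [-0.007, -0.003, -1.0]]
contact_force: [-13.5, 2.6, 7.6]
width: 0.3
finger_force: 6.9
```

Request:
apply_moves --commands "-0.3 0 0 0 0 0;-0.3 0 0 0 0 0;-0.2 0 0 0 0 0;0 0 0 0 0 0"

```text
time: 7.25
position: [503.9, -204.4, 33.9]
ee_rot: [[0.998, -0.058, 0.0], [-0.058, -0.998, 0.0], [0.0, -0.0, -1.0]]
contact_force: [0.3, 0.2, -0.2]
width: 0.3
finger_force: 0.0
```

```bash
cat >> fit.py <<'E'
def green(f,s):
    P=cloud(f,s); hsv=cv2.cvtColor(f["color"],cv2.COLOR_BGR2HSV)
    k=(abs(hsv[...,0].astype(int)-63)<20)&(hsv[...,1]>80)&(abs(P[...,2]-61)<8)
    h=max(cv2.findContours(k.astype(np.uint8),0,1)[0],key=cv2.contourArea); h=cv2.convexHull(h)[:,0]+0.0
    return circ(ray(f,h,61,s))
def shot(n):
    s=env.state(); f=env.grab_frame("wrist"); cv2.imwrite(f"pics/{n}.png",f["color"]); np.savez(f"{n}.npz",pos=s["position"],rot=s["ee_rot"],**f); return f,s
E
python3 - <<'E'
from fit import *
f,s=shot("w3"); print(s["position"],s["contact_force"],green(f,s)); print(bore(f,s))
E
```

```text
[ 503.88673698 -204.39487514   33.92302215] [ 0.27302427  0.23401987 -0.1551827 ] (array([ 562.17457236, -206.3629863 ]), np.float64(29.350943929164487))
wall 4550 ((589.0728759765625, -169.22235107421875), (9.292398452758789, 59.669429779052734), 51.159820556640625) -39.8508 [-4.28437968  4.05715782]
wall 4824 ((584.3920288085938, -233.42771911621094), (60.261085510253906, 9.936262130737305), 31.359527587890625) 31.684689 [-4.34630103  4.26001133]
yaw -4.083056
[ 573.2564  -200.31453]
```

Request:
apply_moves --commands "0.26 0.6 0 0 0 0;0.26 0.6 0 0 0 0;0 0 0 0 0 -0.87;0 0 0 0 0 -0.87;0 0 0 0 0 -0.87;0 0 0 0 0 -0.87;0 0 0 0 0 -0.86;0 0 0 0 0 0;0 0 0 0 0 0"

```text
time: 8.2
position: [515.8, -235.1, 33.8]
ee_rot: [[0.855, 0.519, 0.0], [0.519, -0.855, -0.0], [0.0, 0.0, -1.0]]
contact_force: [-0.1, -0.6, 0.5]
width: 0.0
finger_force: 0.0
```

Request:
apply_moves --commands "0.1 0 0 0 0 0;0.1 0 0 0 0 0;0.1 0 0 0 0 0;0.1 0 0 0 0 0;0.1 0 0 0 0 0;0 0 0 0 0 0"

```text
time: 8.8
position: [526.5, -228.3, 33.8]
ee_rot: [[0.853, 0.521, 0.0], [0.521, -0.853, -0.0], [0.0, 0.0, -1.0]]
contact_force: [-0.1, 0.4, 0.7]
width: -0.1
finger_force: 0.0
```

Request:
apply_moves --commands "0.04 0 0 0 0 0;0.04 0 0 0 0 0;0.04 0 0 0 0 0;0.04 0 0 0 0 0;0.04 0 0 0 0 0;0 0 0 0 0 0"

```text
time: 9.4
position: [530.6, -225.9, 33.8]
ee_rot: [[0.853, 0.521, 0.0], [0.521, -0.853, -0.0], [0.0, 0.0, -1.0]]
contact_force: [-0.9, -0.8, 0.3]
width: -0.5
finger_force: 0.3
```

Request:
apply_moves --commands "0.04 0 0 0 0 0;0.04 0 0 0 0 0;0.04 0 0 0 0 0;0 0 0 0 0 0"

```text
time: 9.8
position: [533.2, -224.2, 33.8]
ee_rot: [[0.853, 0.521, 0.0], [0.521, -0.853, 0.0], [0.0, 0.0, -1.0]]
contact_force: [-0.0, -1.1, 0.2]
width: 0.2
finger_force: 0.2
```

Request:
apply_moves --commands "0.04 0 0 0 0 0;0.04 0 0 0 0 0;0.04 0 0 0 0 0;0 0 0 0 0 0"

```text
time: 10.2
position: [535.8, -222.7, 33.8]
ee_rot: [[0.853, 0.521, 0.0], [0.521, -0.853, 0.0], [0.0, -0.0, -1.0]]
contact_force: [0.3, -1.0, 0.2]
width: -0.4
finger_force: 0.1
```

Request:
apply_moves --commands "0.03 0 0 0 0 0;0.03 0 0 0 0 0;0 0 0 0 0 0"

```text
time: 10.5
position: [536.9, -222.0, 33.8]
ee_rot: [[0.853, 0.521, -0.0], [0.521, -0.853, -0.0], [-0.0, 0.0, -1.0]]
contact_force: [-0.5, -0.8, -0.1]
width: 0.0
finger_force: 0.6
```

Request:
apply_moves --commands "0.03 0 0 0 0 0;0.03 0 0 0 0 0;0 0 0 0 0 0"

```text
time: 10.8
position: [537.3, -221.8, 33.8]
ee_rot: [[0.853, 0.521, -0.002], [0.521, -0.853, -0.001], [-0.002, -0.0, -1.0]]
contact_force: [-6.4, -4.4, 2.0]
width: -0.1
finger_force: 3.9
```

Request:
apply_moves --commands "-0.4 0 0 0 0 0;-0.4 0 0 0 0 0;0 0 0 0 0 0"

```text
time: 11.1
position: [520.2, -232.2, 33.9]
ee_rot: [[0.854, 0.52, -0.0], [0.52, -0.854, 0.0], [0.0, -0.0, -1.0]]
contact_force: [0.3, 0.2, -0.2]
width: -0.0
finger_force: 0.0
```

Run:
```python
from fit import *
f,s=shot("w4"); print(s["position"],s["contact_force"],green(f,s)); print(bore(f,s))
cv2.imwrite("pics/w4c.png",cv2.resize(f["color"][60:250,200:450],None,fx=3,fy=3,interpolation=cv2.INTER_CUBIC))
```

```text
[ 520.1922737  -232.21665467   33.86808462] [ 0.28289982  0.16632071 -0.18232883] (array([ 572.08527493, -200.43079784]), np.float64(29.399357530149558))
wall 4856 ((590.33349609375, -170.3319091796875), (9.439699172973633, 58.50453186035156), 51.182743072509766) -38.622776 [-4.26568882  4.18928759]
wall 4091 ((584.7984008789062, -233.30587768554688), (60.71485137939453, 9.613764762878418), 31.18498992919922) 30.931353 [-4.23125939  4.23321176]
yaw -3.8457122
[ 573.43304 -200.48628]
```

View pics/w4c.png

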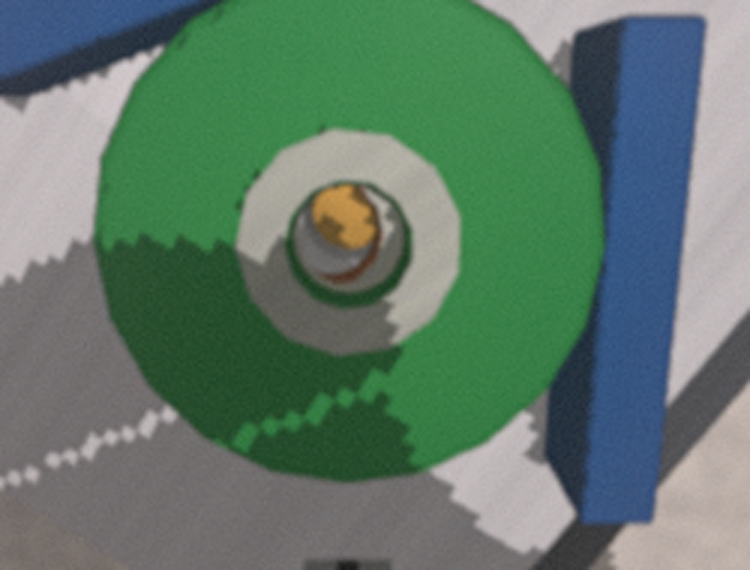

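The brass plug shows through the bore at (345,215), but the red lip at (378,235) occludes its right side. So the lower wheels sit slightly off to the left. I'll do a second light push along the left wall.

Request:
apply_moves --commands "0.02 -0.62 0 0 0 0;0.03 -0.62 0 0 0 0;0.81 -0.49 0 0 0 0;0.81 -0.49 0 0 0 0;0 0 0 0 0 0.97;0 0 0 0 0 0.97;0 0 0 0 0 0.97;0 0 0 0 0 0.97;0 0 0 0 0 0.97;0 0 0 0 0 0.97;0 0 0 0 0 0.97;0 0 0 0 0 0.98"

```text
time: 12.35
position: [528.1, -162.4, 33.9]
ee_rot: [[0.857, -0.516, 0.0], [-0.516, -0.857, 0.0], [0.0, -0.0, -1.0]]
contact_force: [-0.8, 0.7, 0.6]
width: -0.0
finger_force: 0.0
```

Request:
apply_moves --commands "0 0 0 0 0 0.98;0 0 0 0 0 0;0 0 0 0 0 0"

```text
time: 12.65
position: [527.9, -162.4, 33.9]
ee_rot: [[0.784, -0.621, 0.0], [-0.621, -0.784, 0.0], [0.0, -0.0, -1.0]]
contact_force: [-0.4, -0.2, 0.0]
width: 0.5
finger_force: 0.0
```

Request:
apply_moves --commands "0.1 0.02 0 0 0 0;0.1 0.02 0 0 0 0;0.1 0.02 0 0 0 0;0.1 0.02 0 0 0 0;0.06 0 0 0 0 0;0 0 0 0 0 0"

```text
time: 13.25
position: [535.7, -171.4, 33.8]
ee_rot: [[0.782, -0.624, 0.0], [-0.624, -0.782, -0.0], [0.0, -0.0, -1.0]]
contact_force: [0.2, 0.6, 0.3]
width: 0.1
finger_force: 0.0
```

Request:
apply_moves --commands "0.04 0 0 0 0 0;0.04 0 0 0 0 0;0.04 0 0 0 0 0;0 0 0 0 0 0"

```text
time: 13.65
position: [537.9, -173.1, 33.8]
ee_rot: [[0.782, -0.624, -0.0], [-0.624, -0.782, 0.0], [-0.0, 0.0, -1.0]]
contact_force: [0.7, -0.1, -0.3]
width: -0.2
finger_force: 0.0
```

Request:
apply_moves --commands "0.03 0 0 0 0 0;0.03 0 0 0 0 0;0 0 0 0 0 0"

```text
time: 13.95
position: [538.8, -173.8, 33.7]
ee_rot: [[0.782, -0.624, -0.001], [-0.624, -0.782, 0.0], [-0.001, 0.0, -1.0]]
contact_force: [-2.2, 2.0, -0.1]
width: -0.6
finger_force: 1.5
```

Request:
apply_moves --commands "0.03 0 0 0 0 0;0 0 0 0 0 0"

```text
time: 14.15
position: [539.7, -174.6, 33.8]
ee_rot: [[0.782, -0.624, -0.0], [-0.624, -0.782, 0.0], [-0.0, -0.0, -1.0]]
contact_force: [-1.3, 1.8, 0.2]
width: 0.1
finger_force: 1.2
```

Request:
apply_moves --commands "0.03 0 0 0 0 0;0 0 0 0 0 0"

```text
time: 14.35
position: [540.3, -175.0, 33.8]
ee_rot: [[0.782, -0.624, -0.0], [-0.624, -0.782, 0.0], [-0.0, -0.0, -1.0]]
contact_force: [-1.7, 1.2, 0.7]
width: 0.0
finger_force: 1.2
```

Request:
apply_moves --commands "0.03 0 0 0 0 0;0 0 0 0 0 0"

```text
time: 14.55
position: [540.4, -175.1, 33.7]
ee_rot: [[0.782, -0.624, -0.001], [-0.624, -0.782, 0.001], [-0.002, 0.0, -1.0]]
contact_force: [-4.0, 3.4, 1.8]
width: 0.1
finger_force: 2.5
```

Request:
apply_moves --commands "-0.4 0 0 0 0 0;-0.5 0 0 0 0 0;0 0 0 0 0 0;0 0 0 0 0 0"

```text
time: 14.95
position: [523.7, -161.7, 34.1]
ee_rot: [[0.782, -0.624, 0.001], [-0.624, -0.782, -0.001], [0.001, -0.0, -1.0]]
contact_force: [0.8, 0.4, 0.2]
width: -0.4
finger_force: 0.0
```

Run:
```python
from fit import *
f,s=shot("w5"); print(s["position"],s["contact_force"],green(f,s)); print(bore(f,s))
cv2.imwrite("pics/w5c.png",cv2.resize(f["color"][60:250,200:450],None,fx=3,fy=3,interpolation=cv2.INTER_CUBIC))
```

```text
[ 523.6618974  -161.69435868   34.14200265] [0.83993076 0.40312742 0.15761059] (array([ 572.19557665, -200.41719569]), np.float64(29.416403267651496))
wall 5452 ((584.7305908203125, -233.16773986816406), (61.07230758666992, 10.115912437438965), 31.084932327270508) 31.426435 [-4.20678628  4.32489885]
wall 4033 ((589.4571533203125, -169.62762451171875), (9.415545463562012, 60.47297286987305), 50.85060501098633) -39.21253 [-4.27876881  4.13994644]
yaw -3.8930454
[ 573.30914 -200.44775]
```

View pics/w5c.png

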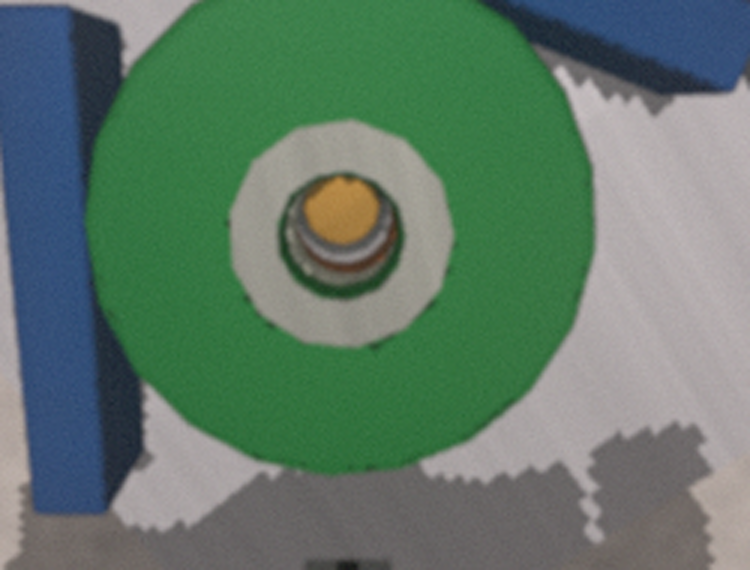

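The bores are now concentric, with the whole brass plug visible through them at (342,210). Next I raise the tool and go to the stand.

Request:
apply_moves --commands "0 0 -1 0 0 0;0 0 -1 0 0 0;0 0 -1 0 0 0;0 0 -1 0 0 0;0 0 -1 0 0 0;0 0 -1 0 0 0;0 0 -0.6 0 0 0;0 0 0 0 0 -0.96;0 0 0 0 0 -0.96;0 0 0 0 0 -0.97;0 0 0 0 0 -0.97;0 0 0 0 0 -0.97" --claw -0.1

```text
time: 16.2
position: [523.6, -161.8, 198.9]
ee_rot: [[1.0, 0.006, 0.001], [0.006, -1.0, -0.0], [0.001, 0.0, -1.0]]
contact_force: [-0.1, 0.2, -0.0]
width: 38.4
finger_force: 0.0
```

Request:
apply_moves --commands "0.13 -0.95 0 0 0 0;0.13 -0.95 0 0 0 0;0.13 -0.95 0 0 0 0;0.13 -0.95 0 0 0 0;0.13 -0.95 0 0 0 0;0.13 -0.95 0 0 0 0;0.13 -0.95 0 0 0 0;0.13 -0.95 0 0 0 0;0.13 -0.95 0 0 0 0;0.13 -0.95 0 0 0 0;0.13 -0.95 0 0 0 0;0.13 -0.95 0 0 0 0"

```text
time: 17.4
position: [562.6, 124.5, 198.9]
ee_rot: [[1.0, 0.001, 0.001], [0.001, -1.0, -0.0], [0.001, 0.0, -1.0]]
contact_force: [-0.2, -0.9, 0.2]
width: 38.4
finger_force: 0.0
```

Request:
apply_moves --commands "0.13 -0.95 0 0 0 0;0.13 -0.95 0 0 0 0;0.13 -0.95 0 0 0 0;0.13 -0.95 0 0 0 0;0 0 0 0 0 0;0 0 0 0 0 0"

```text
time: 18.0
position: [575.1, 218.6, 198.7]
ee_rot: [[1.0, 0.002, 0.0], [0.002, -1.0, -0.0], [0.0, 0.0, -1.0]]
contact_force: [-0.9, -0.6, -0.4]
width: 38.3
finger_force: 0.0
```

Run:
```python
from fit import *
f,s=shot("w6"); print(s["position"],s["contact_force"],s["width"],np.round(s["ee_rot"],3).tolist())
P=cloud(f,s); m=masks(f)["red"]; n,L,st,ce=cv2.connectedComponentsWithStats(m.astype(np.uint8)); 
i=1+np.argmax(st[1:,4]); k=L==i; print(st[i],np.percentile(P[k],[5,50,95],axis=0).round(1).tolist())
t=k&(P[...,2]>94); h=cv2.convexHull(np.argwhere(t)[:,::-1].astype(np.int32))[:,0]; print(circ(ray(f,h,97,s)), t.sum())
w=P[(abs(P[...,2]-56)<5)&(abs(P[...,0]-563)<60)&(abs(P[...,1]-218)<60)]; print("stand",cv2.minAreaRect(w[:,:2].astype(np.float32)),len(w))
```

```text
[575.09218112 218.60209755 198.68275578] [-0.8518939  -0.56494053 -0.37453316] 38.30706288138602 [[1.0, 0.002, 0.0], [0.002, -1.0, -0.0], [0.0, 0.0, -1.0]]
[301 186  23  33 552] [[560.5, 214.0, 73.3], [570.4, 221.0, 97.7], [575.7, 228.0, 98.9]]
(array([567.26177926, 221.03966879]), np.float64(8.997565000456165)) 406
stand ((566.0321044921875, 220.71865844726562), (64.74250030517578, 64.14984893798828), 0.7720749378204346) 4147
```

View pics/w6.png

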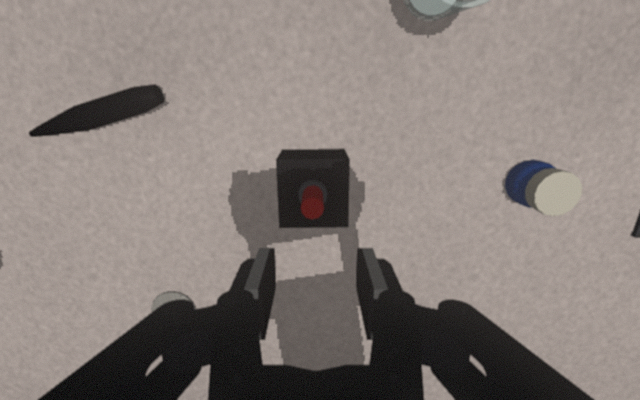

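The red grip is at about (312,200), centred in the stand. The jar at (550,190) is clear of the fingers.

Request:
apply_moves --commands "-0.31 -0.1 0 0 0 0;0 0 0.9 0 0 0;0 0 0.9 0 0 0;0 0 0.9 0 0 0;0 0 0.9 0 0 0;0 0 0.9 0 0 0;0 0 0.45 0 0 0;0 0 0.4 0 0 0;0 0 0 0 0 0;0 0 0 0 0 0"

```text
time: 19.05
position: [567.4, 221.1, 65.9]
ee_rot: [[1.0, 0.001, 0.001], [0.001, -1.0, 0.0], [0.001, -0.0, -1.0]]
contact_force: [0.3, -0.3, 0.2]
width: 38.4
finger_force: 0.0
```

Request:
apply_moves --commands "0 0 0 0 0 0;0 0 0 0 0 0;0 0 0 0 0 0;0 0 0 0 0 0;0 0 0 0 0 0;0 0 0 0 0 0" --claw -1 --squeeze 50

```text
time: 19.65
position: [567.5, 221.3, 66.1]
ee_rot: [[1.0, 0.001, 0.002], [0.001, -1.0, 0.0], [0.002, -0.0, -1.0]]
contact_force: [-1.0, 0.4, 6.1]
width: 17.0
finger_force: 48.7
```

Request:
apply_moves --commands "0 0 -0.2 0 0 0;0 0 -0.5 0 0 0;0 0 -0.7 0 0 0;0 0 -0.8 0 0 0;0 0 -0.8 0 0 0;0 0 -0.8 0 0 0;0 0 0 0 0 0;0 0 0 0 0 0"

```text
time: 20.45
position: [566.9, 221.1, 160.0]
ee_rot: [[1.0, 0.001, 0.0], [0.001, -1.0, -0.0], [0.0, 0.0, -1.0]]
contact_force: [-0.2, 0.8, -2.6]
width: 16.7
finger_force: 48.7
```

Run:
```python
from fit import *
f,s=shot("w7"); print(s["position"],s["contact_force"],s["ft_torque"],s["width"],np.round(s["ee_rot"],4).tolist())
g=env.grab_frame("side"); np.savez("side7.npz",**g)
R,t=pose(g); p=(np.array(s["position"])-t)@R; u,v=int(g["fx"]*p[0]/p[2]+g["cx"]),int(g["fy"]*p[1]/p[2]+g["cy"]); print(u,v)
a=g["color"][v-60:v+60,u-60:u+60]; b=f["color"][150:290,230:400]
a=cv2.resize(a,(400,400),interpolation=2); b=cv2.resize(b,(400,330),interpolation=2); o=np.zeros((400,800,3),np.uint8); o[:,:400]=a; o[:330,400:]=b; cv2.imwrite("pics/g7.png",o)
```

```text
[566.88013132 221.07685738 160.01208949] [-0.1608652   0.8458042  -2.60607941] [ 0.02541433 -0.0241803   0.00395369] 16.720272683569387 [[1.0, 0.0011, 0.0001], [0.0011, -1.0, -0.0], [0.0001, 0.0, -1.0]]
301 217
```

View pics/g7.png

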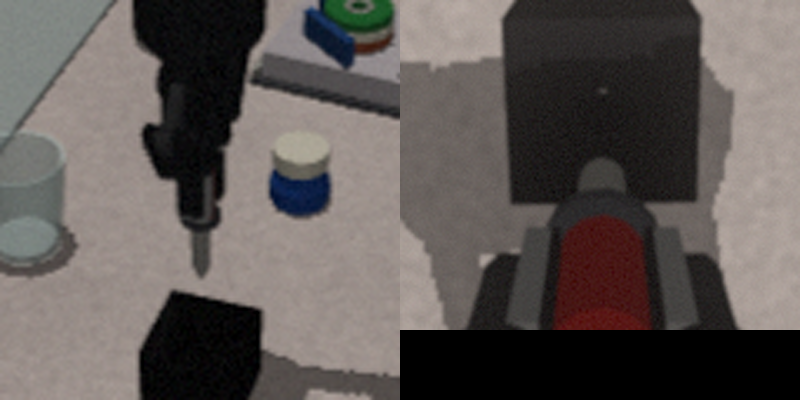

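The arbor hangs straight below the fingers (side crop, left, tip at about (202,278)), gripped squarely as the wrist crop shows. I carry it over to the nest.

Request:
apply_moves --commands "0.01 0.94 0 0 0 0;0.01 0.94 0 0 0 0;0.01 0.94 0 0 0 0;0.01 0.94 0 0 0 0;0.01 0.94 0 0 0 0;0.01 0.94 0 0 0 0;0.01 0.94 0 0 0 0;0.01 0.94 0 0 0 0;0.01 0.94 0 0 0 0;0.01 0.94 0 0 0 0;0.01 0.94 0 0 0 0;0.01 0.94 0 0 0 0"

```text
time: 21.75
position: [569.9, -61.7, 158.9]
ee_rot: [[1.0, 0.001, -0.002], [0.001, -1.0, 0.001], [-0.002, -0.001, -1.0]]
contact_force: [-0.0, 0.2, -1.5]
width: 16.4
finger_force: 48.8
```

Request:
apply_moves --commands "0.01 0.94 0 0 0 0;0.01 0.94 0 0 0 0;0.02 0.94 0 0 0 0;0.02 0.94 0 0 0 0;0.02 0.9 0 0 0 0;0.02 0.9 0 0 0 0;0 0 0 0 0 0;0 0 0 0 0 0;0 0 0 0 0 0"

```text
time: 22.65
position: [572.9, -198.9, 159.6]
ee_rot: [[1.0, 0.002, -0.001], [0.002, -1.0, 0.001], [-0.001, -0.001, -1.0]]
contact_force: [-0.2, -0.4, -1.6]
width: 16.6
finger_force: 48.9
```

Run:
```python
from fit import *
f,s=shot("w8"); print(s["position"],s["contact_force"],np.round(s["ee_rot"],4).tolist())
# bore lip from w5 (no occlusion) : fit hub-bore edge
f5,s5=load("w5.npz"); hsv=cv2.cvtColor(f5["color"],cv2.COLOR_BGR2GRAY)
P=cloud(f5,s5); c=np.array([572.2,-200.4]); d=np.hypot(P[...,0]-c[0],P[...,1]-c[1])
k=(P[...,2]>58)&(P[...,2]<64)&(d<13); q=P[k]; r=np.hypot(*(q[:,:2]-c).T)
# hub-grey pixels vs green: outer hub circle
hs=cv2.cvtColor(f5["color"],cv2.COLOR_BGR2HSV); hub=(hs[...,1]<60)&(d<20)&(abs(P[...,2]-61)<4)
h=max(cv2.findContours(hub.astype(np.uint8),0,1)[0],key=cv2.contourArea); print("hub",circ(ray(f5,cv2.convexHull(h)[:,0],61,s5)))
hole=(~hub)&(d<9); h=max(cv2.findContours(hole.astype(np.uint8),0,1)[0],key=cv2.contourArea); print("hole",circ(ray(f5,cv2.convexHull(h)[:,0],61,s5)))
print("green med z",np.median(P[(d>15)&(d<25)][:,2]))
# tilt of held arbor: red grip + collar cloud in tool frame
P8=cloud(f,s); m=masks(f)["red"]; T=(P8[m]-s["position"])@np.array(s["ee_rot"]); k=(abs(T[:,1])<15)&(T[:,2]<20); T=T[k]
print("grip tool y by z:",[(z,T[abs(T[:,2]-z)<3,1].mean().round(2),T[abs(T[:,2]-z)<3,0].max().round(2)) for z in(-30,-24,-18,-12,-6) if (abs(T[:,2]-z)<3).sum()>5])
```

```text
[ 572.86956928 -198.93266321  159.57482779] [-0.23821143 -0.41209385 -1.57567268] [[1.0, 0.0017, -0.001], [0.0017, -1.0, 0.0008], [-0.001, -0.0008, -1.0]]
hub (array([ 571.84459193, -200.25928838]), np.float64(13.010725477367595))
hole (array([ 571.8477188 , -200.28917021]), np.float64(7.132473099650381))
green med z 61.987870625219955
grip tool y by z: [(-30, np.float64(0.25), np.float64(9.16)), (-24, np.float64(0.08), np.float64(9.03)), (-18, np.float64(0.17), np.float64(9.1)), (-12, np.float64(0.43), np.float64(8.98)), (-6, np.float64(0.31), np.float64(8.96))]
```

Request:
apply_moves --commands "-0.035 0.05 0.4 0 0 0;0 0 0.5 0 0 0;0 0 0.5 0 0 0;0 0 0.2 0 0 0;0 0 0 0 0 0;0 0 0 0 0 0"

```text
time: 23.3
position: [572.3, -201.2, 120.2]
ee_rot: [[1.0, 0.001, 0.0], [0.001, -1.0, -0.0], [0.0, 0.0, -1.0]]
contact_force: [0.4, -0.7, -1.1]
width: 16.7
finger_force: 48.9
```

Request:
apply_moves --commands "-0.01 -0.036 0 0 0 0;0 0 0.1 0 0 0;0 0 0.1 0 0 0;0 0 0.1 0 0 0;0 0 0 0 0 0"

```text
time: 23.8
position: [571.7, -200.1, 112.1]
ee_rot: [[1.0, 0.001, -0.001], [0.001, -1.0, 0.0], [-0.001, -0.0, -1.0]]
contact_force: [-0.5, 0.1, -2.0]
width: 16.4
finger_force: 48.9
```

Tip is about 5 mm inside the top wheel. I continue slowly and watch the force.

Request:
apply_moves --commands "0.01 0.01 0.06 0 0 0;0 0 0.06 0 0 0;0 0 0.06 0 0 0;0 0 0 0 0 0"

```text
time: 24.2
position: [572.1, -200.4, 107.8]
ee_rot: [[1.0, 0.001, -0.0], [0.001, -1.0, 0.0], [-0.0, -0.0, -1.0]]
contact_force: [-0.5, 0.6, -1.7]
width: 16.9
finger_force: 48.9
```

Request:
apply_moves --commands "0 0 0.06 0 0 0;0 0 0.06 0 0 0;0 0 0 0 0 0"

```text
time: 24.5
position: [572.1, -200.4, 104.8]
ee_rot: [[1.0, 0.001, -0.0], [0.001, -1.0, 0.0], [-0.0, -0.0, -1.0]]
contact_force: [-0.5, -0.3, -0.5]
width: 16.7
finger_force: 48.9
```

Request:
apply_moves --commands "0 0 0.06 0 0 0;0 0 0.06 0 0 0;0 0 0.06 0 0 0;0 0 0.06 0 0 0;0 0 0 0 0 0"

```text
time: 25.0
position: [572.1, -200.4, 98.8]
ee_rot: [[1.0, 0.001, -0.0], [0.001, -1.0, 0.0], [-0.0, -0.0, -1.0]]
contact_force: [-0.2, -0.0, -1.5]
width: 16.5
finger_force: 48.9
```

Request:
apply_moves --commands "0 0 0.06 0 0 0;0 0 0.06 0 0 0;0 0 0.06 0 0 0;0 0 0.06 0 0 0;0 0 0 0 0 0"

```text
time: 25.5
position: [572.0, -200.4, 92.8]
ee_rot: [[1.0, 0.001, -0.0], [0.001, -1.0, 0.0], [-0.0, -0.0, -1.0]]
contact_force: [0.0, 0.8, -0.9]
width: 16.1
finger_force: 48.9
```

Request:
apply_moves --commands "0 0 0.06 0 0 0;0 0 0.06 0 0 0;0 0 0.06 0 0 0;0 0 0 0 0 0"

```text
time: 25.9
position: [572.1, -200.4, 88.3]
ee_rot: [[1.0, 0.001, -0.0], [0.001, -1.0, 0.0], [-0.0, -0.0, -1.0]]
contact_force: [-0.4, -0.3, -1.1]
width: 16.8
finger_force: 48.9
```

Request:
apply_moves --commands "0 0 0.06 0 0 0;0 0 0.06 0 0 0;0 0 0 0 0 0"

```text
time: 26.2
position: [572.1, -200.4, 85.3]
ee_rot: [[1.0, 0.001, -0.0], [0.001, -1.0, 0.0], [-0.0, -0.0, -1.0]]
contact_force: [-0.5, 0.1, -1.8]
width: 16.7
finger_force: 48.9
```

Request:
apply_moves --commands "0 0 0.04 0 0 0;0 0 0.04 0 0 0;0 0 0.04 0 0 0;0 0 0.04 0 0 0;0 0 0 0 0 0"

```text
time: 26.7
position: [572.3, -200.5, 81.9]
ee_rot: [[1.0, 0.001, 0.0], [0.001, -1.0, -0.0], [0.0, 0.0, -1.0]]
contact_force: [0.0, 0.7, 2.6]
width: 16.7
finger_force: 49.2
```

Request:
apply_moves --commands "0 0 0.04 0 0 0;0 0 0.04 0 0 0;0 0 0.04 0 0 0;0 0 0 0 0 0"

```text
time: 27.1
position: [572.3, -200.5, 78.6]
ee_rot: [[1.0, 0.001, 0.0], [0.001, -1.0, -0.0], [0.0, 0.0, -1.0]]
contact_force: [0.1, 0.3, 4.2]
width: 16.3
finger_force: 49.3
```

Request:
apply_moves --commands "0 0 0.04 0 0 0;0 0 0.04 0 0 0;0 0 0.04 0 0 0;0 0 0 0 0 0"

```text
time: 27.5
position: [572.2, -200.5, 75.4]
ee_rot: [[1.0, 0.001, -0.0], [0.001, -1.0, 0.0], [-0.0, -0.0, -1.0]]
contact_force: [-0.2, 0.5, 2.9]
width: 16.6
finger_force: 49.3
```

Request:
apply_moves --commands "0 0 0.04 0 0 0;0 0 0.04 0 0 0;0 0 0.02 0 0 0;0 0 0 0 0 0"

```text
time: 27.9
position: [572.1, -200.5, 73.0]
ee_rot: [[1.0, 0.001, -0.0], [0.001, -1.0, -0.0], [-0.0, 0.0, -1.0]]
contact_force: [-0.8, -0.0, 3.1]
width: 16.8
finger_force: 49.3
```

Request:
apply_moves --commands "0 0 0.02 0 0 0;0 0 0.02 0 0 0;0 0 0 0 0 0"

```text
time: 28.2
position: [572.2, -200.5, 72.0]
ee_rot: [[1.0, 0.001, -0.0], [0.001, -1.0, -0.0], [-0.0, 0.0, -1.0]]
contact_force: [0.3, 0.1, 4.9]
width: 16.6
finger_force: 49.3
```

Request:
apply_moves --commands "0 0 0.02 0 0 0;0 0 0.02 0 0 0;0 0 0 0 0 0"

```text
time: 28.5
position: [572.2, -200.5, 71.1]
ee_rot: [[1.0, 0.001, 0.0], [0.001, -1.0, -0.0], [0.0, 0.0, -1.0]]
contact_force: [-1.0, -0.6, 4.5]
width: 16.4
finger_force: 49.4
```

Request:
apply_moves --commands "0 0 0.02 0 0 0;0 0 0.02 0 0 0;0 0 0 0 0 0"

```text
time: 28.8
position: [572.3, -200.5, 71.1]
ee_rot: [[1.0, 0.001, 0.001], [0.001, -1.0, -0.001], [0.001, 0.001, -1.0]]
contact_force: [-3.3, 1.0, 11.0]
width: 16.6
finger_force: 50.2
```

Request:
apply_moves --commands "0 0 -0.03 0 0 0;0 0 0 0 0 0"

```text
time: 29.0
position: [572.2, -200.5, 71.1]
ee_rot: [[1.0, 0.001, 0.0], [0.001, -1.0, -0.0], [0.0, 0.0, -1.0]]
contact_force: [-1.6, 0.6, 7.0]
width: 16.5
finger_force: 49.5
```

Run:
```python
from fit import *
f,s=shot("w9"); print(s["position"],s["contact_force"])
g=env.grab_frame("side"); np.savez("side9.npz",**g)
R,t=pose(g); p=(np.array([572,-200,61])-t)@R; u,v=int(g["fx"]*p[0]/p[2]+g["cx"]),int(g["fy"]*p[1]/p[2]+g["cy"])
a=cv2.resize(g["color"][v-40:v+40,u-40:u+40],(400,400),interpolation=2); b=cv2.resize(f["color"][120:290,220:420],(400,340),interpolation=2); o=np.zeros((400,800,3),np.uint8); o[:,:400]=a; o[:340,400:]=b; cv2.imwrite("pics/g9.png",o)
```

```text
[ 572.16869368 -200.47484173   71.09093746] [-1.60209687  0.60196643  7.01355306]
```

View pics/g9.png

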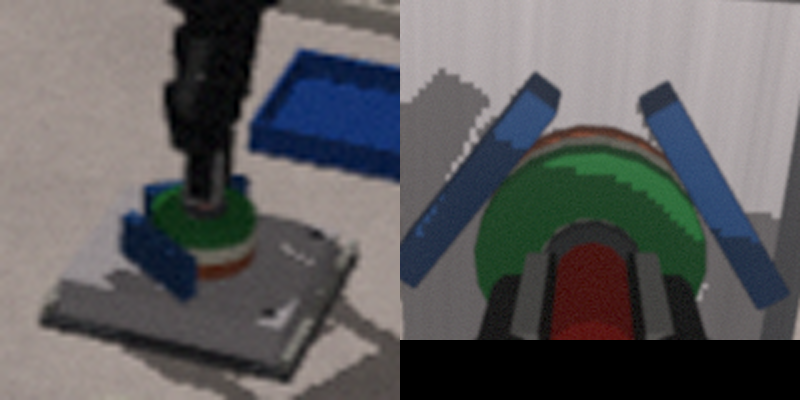

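The collar rests on the green wheel, and the stack lies flat and square in the fence. I relax the arm and let go.

Request:
apply_moves --commands "0 0 -0.025 0 0 0;0 0 0 0 0 0"

```text
time: 29.3
position: [572.1, -200.5, 71.2]
ee_rot: [[1.0, 0.001, -0.0], [0.001, -1.0, 0.0], [-0.0, -0.0, -1.0]]
contact_force: [0.6, -0.5, 2.6]
width: 16.8
finger_force: 49.1
```

Request:
apply_moves --commands "0 0 0 0 0 0;0 0 0 0 0 0;0 0 0 0 0 0;0 0 0 0 0 0;0 0 0 0 0 0" --claw -0.1

```text
time: 29.8
position: [572.1, -200.5, 71.4]
ee_rot: [[1.0, 0.001, -0.0], [0.001, -1.0, 0.0], [-0.0, -0.0, -1.0]]
contact_force: [0.9, -0.5, -0.4]
width: 38.6
finger_force: 0.0
```

Request:
apply_moves --commands "0 0 -0.3 0 0 0;0 0 -0.6 0 0 0;0 0 -1 0 0 0;0 0 -1 0 0 0;0 0 -1 0 0 0;0 0 -1 0 0 0;0 0 0 0 0 0;0 0 0 0 0 0"

```text
time: 30.6
position: [572.1, -200.4, 194.3]
ee_rot: [[1.0, 0.001, 0.001], [0.001, -1.0, -0.0], [0.001, 0.0, -1.0]]
contact_force: [0.9, -0.3, 0.3]
width: 38.3
finger_force: 0.0
```

Run:
```python
from fit import *
f,s=shot("wa"); print(s["position"],s["contact_force"],s["width"])
P=cloud(f,s); hs=cv2.cvtColor(f["color"],cv2.COLOR_BGR2HSV); d=np.hypot(P[...,0]-572,P[...,1]+200.4)
m=masks(f)["red"]&(d<15); t=m&(P[...,2]>97); print("grip top z",np.median(P[t][:,2]),t.sum())
h=cv2.convexHull(np.argwhere(t)[:,::-1].astype(np.int32))[:,0]; print("grip",circ(ray(f,h,102,s)))
G=P[(abs(hs[...,0].astype(int)-63)<20)&(hs[...,1]>80)&(d<29)&(d>15)]
print("green plane",np.linalg.lstsq(np.c_[G[:,:2]-[572,-200],np.ones(len(G))],G[:,2],rcond=None)[0], green(f,s))
cv2.imwrite("pics/wac.png",cv2.resize(f["color"][80:280,200:440],None,fx=3,fy=3,interpolation=2))
```

```text
[ 572.08448384 -200.42415277  194.34557504] [ 0.93403851 -0.2667513   0.2703405 ] 38.30630226532263
grip top z 103.05800346041445 436
grip (array([ 572.68455873, -200.08428911]), np.float64(9.010561630806233))
green plane [ 0.17990006  0.15111423 64.94398061] (array([ 572.62652715, -200.4932053 ]), np.float64(29.107415674993423))
```

View pics/wac.png

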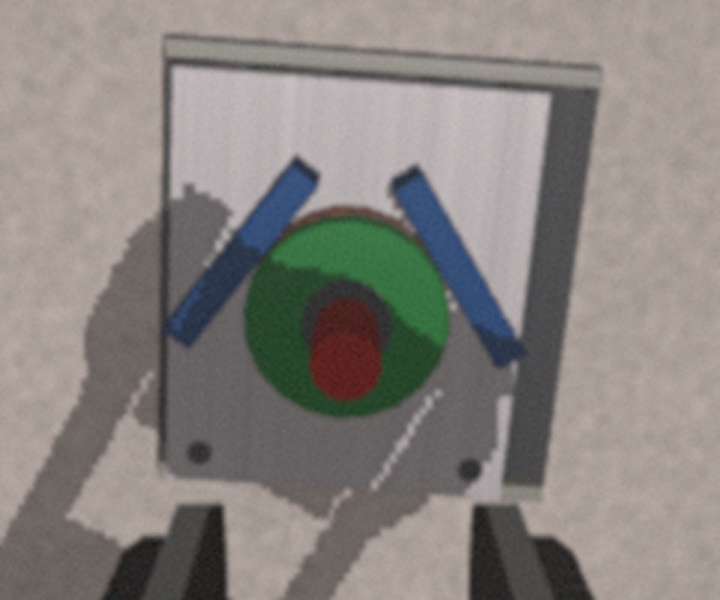

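The arbor's grip top measures 103 mm with the camera's 1 mm bias, so it is home at 102 mm. It is centred at (345,365 in the crop) and upright over the green wheel. I do a robust flatness check with outliers removed before handing in.

Run:
```python
from fit import *
f,s=load("wa.npz"); P=cloud(f,s); hs=cv2.cvtColor(f["color"],cv2.COLOR_BGR2HSV); d=np.hypot(P[...,0]-572,P[...,1]+200.4)
G=P[(abs(hs[...,0].astype(int)-63)<20)&(hs[...,1]>80)&(d<29)&(d>15)&(abs(P[...,2]-62)<3.5)]
c=np.linalg.lstsq(np.c_[G[:,:2]-[572,-200],np.ones(len(G))],G[:,2],rcond=None)[0]; print(c)
if np.hypot(*c[:2])<0.02: print(env.job_done())
```

```text
[-1.21144481e-03 -7.04617827e-05  6.19981267e+01]
the job is handed in; nothing more can be done
None
```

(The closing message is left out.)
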